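Set the clamp screw of a handle jig to a quarter turn off its stop

ROBOT

A 6-joint arm with a two-finger parallel gripper is mounted at the origin on a cart in front of the work surface, level with it; the furniture and walls round the work are solid. World frame = base frame: x ahead of the robot, y to its left, z up, the work surface at z = 0. Lengths are in m, angles in rad, forces in N, time in s.
With the tool pointing down it reaches from about 0.3 to 0.85 m from the base axis. Payload 5.4 kg.
Tool frame: the origin (TCP) lies between the finger pads; the fingertips stand 22 mm ahead of it and the grasp point (between the pads) lies 3 mm ahead of it (r.tcp_to_tips is the distance from the TCP to the fingertips, in m); z points along the fingers, y is the line along which they close (so a half turn about z gives the same grasp; the last joint's range is limited). The gripper opens to 85 mm and grips with 20 to 120 N. Pads are 22 mm wide; open, the fingers measure 114 mm over their backs; the gripper's body (76 mm by 85 mm) begins 54 mm behind the grasp point. The pads swing forward as they close: fully open they stand 13 mm farther back than shut.
Start: joints at [-1.363, 0.158, 1.597, -0, 1.386, -0.21], TCP at [0.233, -0.526, 0.253] pointing down, gripper open.
Joint ranges: [-2.91, 2.91], [-0.94, 2.29], [0.18, 2.7], [-1.29, 4.43], [0.17, 2.64], [-3, 3]. Speed limits (rad/s): [2.57, 2.57, 3.14, 3.14, 3.14, 3.14].

INTERFACE

Orientations are given as a unit quaternion [w, x, y, z].
In Python, from station import r gives the robot as it stands.
- The arm moves only by the shell command python3 -m inch 'ROWS' [OPENING] [FORCE]. ROWS is JSON, a list of rows, each an object with "travel": the shift along the tool's x, y, z in mm, a list of three; "roll": the turn about the tool's z in degrees. A call has 1 to 12 rows; each row shifts and turns the commanded pose from where the row before left it, along the tool's axes as they then stand; what a row does not reach is not made up. A row lasts 1/12 s, in which the tool goes at most 41.7 mm and 7.16 degrees, less where a joint would pass 70% of its speed; a pose out of reach is approached as far as the arm can. A call with a gripper value outside its range is refused whole. OPENING is the opening, from -1 (shut) to 1 (fully open), so that 0 is half open, set as the call begins (- or left out, the last holds). The fingers move at their own pace and stop on an object; FORCE is the grip in N (left out, the last holds). Time passes only in rows, so rows that do not move let the fingers close. It gives the time, the measured TCP pose, the force, the opening and the grip force at its end, in the units of the state.
- r.get_obs(): the state, without advancing time (a new reading comes with each control period).
- r.snapshot(name): name is "side" or "top" or "wrist"; returns a dict with "image" (480x640x3 uint8, red, green, blue), "depth" (480x640 float32, m along the optical axis (not along the pixel's ray), 0 where there is no reading), "fx", "fy", "cx", "cy" (pixels), "dist_coeffs" ([k1, k2, p1, p2, k3] as OpenCV has them; the pictures are not rectified), "world_from_camera" (4x4, takes a point from camera to world coordinates); the wrist camera has in their place "hand_eye" (4x4, takes a point from camera to tool coordinates, whose origin is the TCP and whose axes are the flange's). Camera axes: x right, y up, looking along -z (the intrinsics and any distortion apply to the point x, -y, -z); pixel columns grow to the right and rows downward; lengths in m; the calibration is good to about 2 mm. A picture is of the moment at which its call begins: read the wrist's pose just before it.
- r.close_job(): hands the job in; it is judged then, once.
The state is a dict: "time": time; "qpos": joint angles; "joint_velocities": joint speeds; "tau": joint torques, N m; "tool_pos": TCP position; "orientation": TCP orientation; "ft_force": force on the tool from outside, world axes, zero at the start; "ft_torque": the same for the moment, N m; "gripper_width": finger opening in m; "grasp_force": force on a finger pad.
Only numpy, scipy, OpenCV 4.12 (cv2) and the standard library are available. Lean on these libraries where they do the work, as an engineer would, in place of code of your own. Each camera call takes 0.05 s, during which the arm holds its last target. There are 200 camera calls.

TASK

Lay the loose turned wooden handle in the jig's two saddles, centred between its ends, then swing the blue clamp arm over it until the arm meets its stop. Then turn the brass thumbscrew clockwise until it bottoms and back it off a quarter turn, so that the handle stays captive but free. Leave the handle and arm in place and do not disturb the other things on the bench.

Things in the scene. Friction and masses are not known exactly. Their poses are not given: they have to be found in the camera images.
- handle_center (a point): Centre (half-way along and up) of the loose turned beech handle: a plain wooden stick 160 mm long, 33 mm thick, about 0.1 kg, lying flat. Its y axis runs along its length, z up; either end may lead. Grip it across its length (it feels 22 mm wide, 30 mm high). It starts in one of three places right of the jig; an awl and a screwdriver take the others.
- cradle (a point): Point fixed on the jig where the handle's centre must come to lie, 45 mm above the bench. y runs along the handle's bed, z up, x to the arm's pivot. Two grey saddles at y = -55 and +55 mm, each 18 mm long: floors 30 mm above the bench, cheeks 40 mm apart inside, 8 mm thick, tops 49 mm above the bench. Between the saddles it is free down to the board.
- board (a point): Centre of the top of the jig's plywood board, fixed to the bench, 15 mm above it; the board is 175 mm (x) by 200 mm (y). Axes as cradle, which lies 37.5 mm from here towards -x.
- pivot (a point): Upright axis of the blue arm's pivot, 95 mm from cradle along its +x, 85 mm above the bench. Axes as cradle. The post is 22 mm thick, its bolt head 99 mm above the bench; a thin stop pin (10 mm thick, 88 mm high) stands 29 mm nearer the bed.
- clamp_arm (a joint): Swing of the blue arm about its pivot (rad): 0 = against its stop, lying across the handle's bed along -x of cradle; grows counter-clockwise from above, the arm then standing on the -y side of the bed. Starts at 1.15 to 1.7. Friction 0.3 Nm: it stays where it is left. Its stop also takes the reaction when the screw is tightened.
- clamp_tab (a point): Grip point near the arm's black free end, 140 mm from the pivot, 85 mm above the bench; the tip lies 18 mm farther out. The arm is a bar 14 mm wide and 14 mm high (78 to 92 mm above the bench); x runs along it to the pivot, y across it, z up. Pinch it across its width from above or push it from the side; it passes 15 mm above a seated handle.
- thumbscrew (a joint): Turn of the brass thumbscrew in the arm (rad): 0 = bottomed (hard stop, collar on arm), grows as it is loosened (counter-clockwise from above). Starts 0.9 to 2.4 off its stop. Friction 0.05 Nm; rises 6 mm a turn. At 0 the red-tipped wing points along the arm to its black end; a quarter turn off, the wings stand square across the arm. Its foot never reaches the handle.
- wing (a point): Centre of the thumbscrew's upright wing plate, on the screw's axis, 95 mm from the pivot along the arm; 109 mm above the bench when bottomed, up to 2 mm more before. The plate is 42 mm long (x; its -x end is red), 9 mm thick (y), 22 mm high, its underside 6 mm above the arm's top; grip it across its thickness from above.
- awl_wood: Bystander: awl with a wooden handle, 139 mm long, lying in one of the three places.
- screwdriver_small: Bystander: small yellow screwdriver, 149 mm long, lying in one of the three places.
- dye_bottle: Bystander: brown bottle with black cap, 39 mm thick, 86 mm high, standing before the jig. Origin under its centre.
- thread_spool_2: Bystander: spool of red thread, 46 mm thick, 60 mm high, standing left of the jig. Origin under its centre.
- glue_tin_red: Bystander: round reddish tin, 89 mm across, 76 mm high, left of the jig. Origin under its centre.
- solvent_tin: Bystander: large round grey tin, 113 mm across, 108 mm high, at the right. Origin under its centre.
- paste_jar: Bystander: jar with white lid, 69 mm across, 73 mm high, at the back. Origin under its centre.
There are look-alikes about, which are no part of the job. What is shaped like the part that bears handle_center but black is not meant.

How it is judged:
By the outcome, as a careful person would: the job done as asked, in the order asked, and still so for the second after the job is handed in, with the robot touching nothing.
It also fails if it takes over 64 s, if anything falls off the work surface, if the arm or the gripper's body presses on something with over 40 N, if the wrist force passes 120 N, or if a joint passes its speed limit or range.

## Working session

There is one attempt and no reset: what is moved stays moved. The work goes in short steps, Python scripts to look and compute and a shell command to move; the robot and the scene stay as the last step left them, time stands still between calls to the robot, and variables do not carry over. Pictures are saved under pics/ and viewed, at most 10 in all, crops included, and the job is handed in when it is done.

```bash
mkdir -p pics; ls
cat > h.py <<'E'
import numpy as np,cv2,pickle
from scipy.spatial.transform import Rotation as R
from station import r
def snap(n,fn):
    o=r.get_obs(); s=r.snapshot(n)
    if n=="wrist":
        T=np.eye(4);q=o["orientation"];T[:3,:3]=R.from_quat([q[1],q[2],q[3],q[0]]).as_matrix();T[:3,3]=o["tool_pos"]
        s["W"]=T@np.array(s["hand_eye"])
    else: s["W"]=np.array(s["world_from_camera"])
    cv2.imwrite("pics/"+fn+".png",s["image"][:,:,::-1]); pickle.dump(s,open(fn+".pkl","wb")); return s
def load(fn): return pickle.load(open(fn+".pkl","rb"))
def ray(s,u,v):
    K=np.array([[s["fx"],0,s["cx"]],[0,s["fy"],s["cy"]],[0,0,1]])
    p=cv2.undistortPoints(np.array([[[u,v]]],float),K,np.array(s["dist_coeffs"],float))[0,0]
    return np.array([p[0],-p[1],-1])
def atz(s,u,v,z):
    d=s["W"][:3,:3]@ray(s,u,v);c=s["W"][:3,3];return c+d*(z-c[2])/d[2]
def dep(s,u,v):
    d=np.median(s["depth"][int(v)-1:int(v)+2,int(u)-1:int(u)+2]);return s["W"][:3,:3]@(ray(s,u,v)*d)+s["W"][:3,3]
E
python3 - <<'E'
from h import *
for n in("top","side"): s=snap(n,n+"0");print(s["W"].round(3).tolist(),s["fx"],s["dist_coeffs"])
print(r.get_obs(),r.tcp_to_tips)
E
```

```text
pics
[[0.003, 0.986, -0.167, 0.322], [-1.0, 0.003, -0.002, -0.049], [-0.002, 0.167, 0.986, 1.297], [0.0, 0.0, 0.0, 1.0]] 551.7885468116111 [-0.03552648  0.          0.          0.          0.        ]
[[-0.956, 0.176, -0.235, 0.219], [-0.293, -0.556, 0.778, 0.976], [0.006, 0.812, 0.583, 0.84], [0.0, 0.0, 0.0, 1.0]] 457.62585010012936 [-0.10568756  0.          0.          0.          0.        ]
{'time': 0.1, 'qpos': array([-1.36307420e+00,  1.58983684e-01,  1.59810891e+00, -9.21588626e-07,
        1.38619243e+00, -2.10104890e-01]), 'joint_velocities': array([-0.00064471, -0.00214953, -0.00271239,  0.00075394, -0.00208787,
        0.00075757]), 'tau': array([-8.63679597e-04, -3.96991611e+01, -3.32337713e+01, -2.80345193e-04,
        4.18892858e-03, -1.43891998e-05]), 'tool_pos': array([ 0.23319282, -0.52504186,  0.25241533]), 'orientation': array([-8.46180551e-04,  9.78256459e-01,  2.07397164e-01,  5.55230021e-07]), 'ft_force': array([ 0.25383154, -0.9574549 , -0.5220008 ]), 'ft_torque': array([-0.01102822, -0.06881481,  0.04262861]), 'grasp_force': 0.0, 'gripper_width': 0.08508667209292652} 0.022
```

View pics/top0.png

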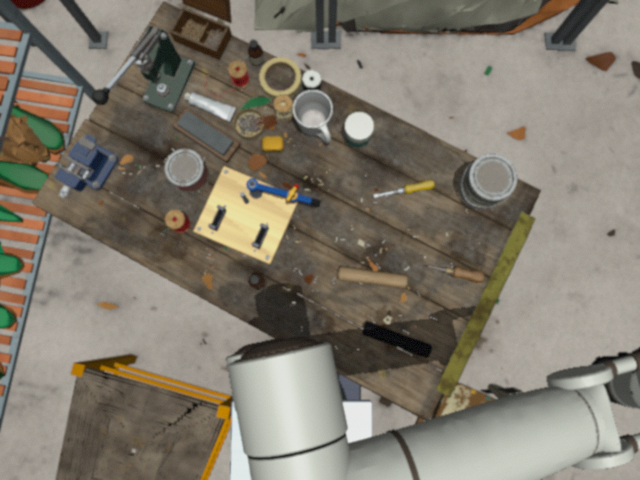

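Run:
```python
from h import *
s=load("top0");im=s["image"][:,:,::-1]
cv2.imwrite("pics/c1.png",cv2.resize(im[160:300,180:440],None,fx=3.07,fy=3.07,interpolation=cv2.INTER_CUBIC)[:600,:800])
```

```text
(no output)
```

View pics/c1.png

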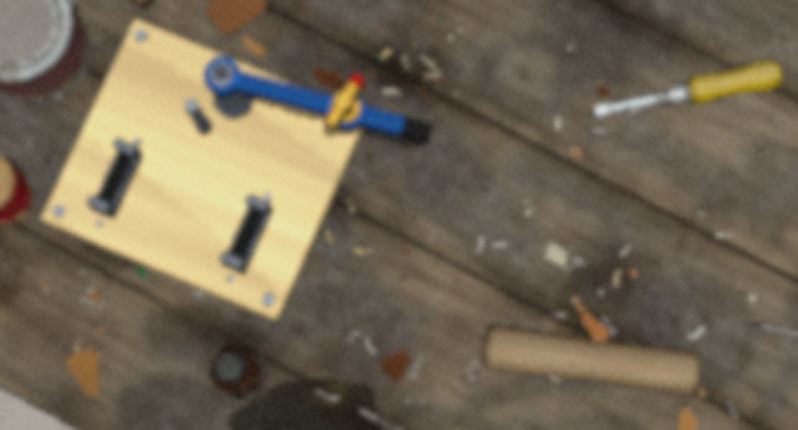

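View pics/side0.png

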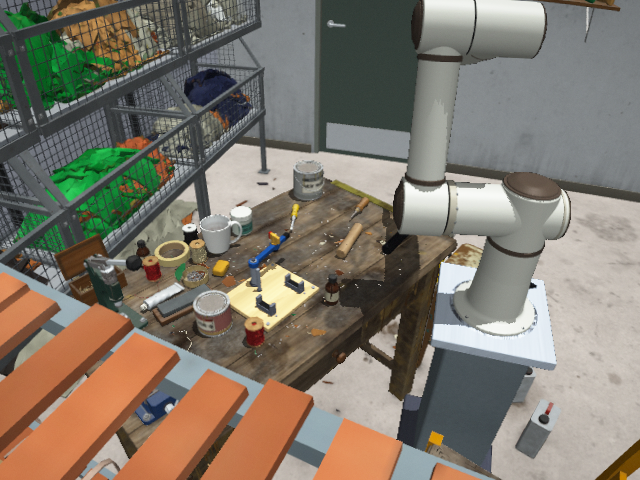

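Run:
```python
from h import *
s=load("top0")
def P(u,v,z): return atz(s,180+u/3.07-.33,160+v/3.07-.33,z)
c=np.array([P(*p,.015) for p in[(137,20),(42,218),(277,320),(367,128)]]);print(c.round(3))
b=c.mean(0);x=(c[0]+c[3]-c[1]-c[2]);x/=np.linalg.norm(x);print("board",b.round(4),np.degrees(np.arctan2(x[1],x[0])))
cr=b-.0375*x;print("cradle",cr)
pv=P(222,75,.099);print("pivot",pv, "exp",cr+.095*x)
s1=np.array([P(130,146,.049),P(102,210,.049),P(262,200,.049),P(232,266,.049)]);print("saddle mid",s1.mean(0))
tip=P(430,131,.09);print("tip",tip,np.linalg.norm((tip-pv)[:2]))
d=pv-tip;print("armang",np.degrees(np.arctan2(d[1],d[0])-np.arctan2(x[1],x[0])))
w=P(356,84,.115)-P(332,124,.115);print("wing red dir",np.degrees(np.arctan2(w[1],w[0])),P(345,103,.11),np.linalg.norm(w))
e=[P(488,348,.0165),P(698,371,.0165)];print("handle",e,(e[0]+e[1])/2,np.linalg.norm(e[0]-e[1]),np.degrees(np.arctan2(*(e[0]-e[1])[[1,0]])))
h=np.array([P(*p,.033) for p in[(500,346),(590,355),(690,366)]]);
for u,v in[(520,350),(590,357),(670,366)]: print(dep(s,180+u/3.07,160+v/3.07))
```

```text
[[0.698 0.191 0.015]
 [0.54  0.259 0.015]
 [0.462 0.077 0.015]
 [0.612 0.01  0.015]]
board [0.5782 0.1343 0.015 ] -23.688914053591194
cradle [0.54386394 0.14931708 0.015     ]
pivot [0.63219256 0.11200133 0.099     ] exp [0.63085928 0.11114887 0.015     ]
saddle mid [0.5445768  0.14674451 0.049     ]
tip [ 0.59283974 -0.0396626   0.09      ] 0.15668628942978882
armang 99.1429403426933
wing red dir -29.723323969914563 [0.60880502 0.02141242 0.11      ] 0.03391798355956868
handle [array([ 0.44130707, -0.08368757,  0.0165    ]), array([ 0.42430148, -0.24243765,  0.0165    ])] [ 0.43280428 -0.16306261  0.0165    ] 0.15965831831746194 83.88569229105985
[ 0.43754197 -0.10788824  0.03350414]
[ 0.43272999 -0.16041006  0.03029824]
[ 0.42605109 -0.22006529  0.03136127]
```

```bash
python3 -m inch '[{"travel":[33,-25,0],"roll":0},{"travel":[33,-25,0],"roll":0},{"travel":[33,-25,0],"roll":0},{"travel":[33,-25,0],"roll":0},{"travel":[33,-25,0],"roll":0},{"travel":[33,-25,0],"roll":0},{"travel":[33,-25,0],"roll":0},{"travel":[33,-25,0],"roll":0},{"travel":[33,-25,0],"roll":0},{"travel":[33,-25,0],"roll":0}]' 1 60
python3 -m inch '[{"travel":[0,0,0],"roll":-6.7},{"travel":[0,0,0],"roll":-6.7},{"travel":[0,0,0],"roll":-6.7},{"travel":[0,0,0],"roll":-6.7},{"travel":[0,0,0],"roll":-6.7},{"travel":[0,0,0],"roll":-6.7},{"travel":[0,0,0],"roll":-6.7},{"travel":[0,0,0],"roll":-6.7},{"travel":[0,0,0],"roll":-6.4},{"travel":[0,0,0],"roll":0}]'
cat >> h.py <<'E'
def pose():
    o=r.get_obs();q=o["orientation"];M=R.from_quat([q[1],q[2],q[3],q[0]]).as_matrix()
    return o["tool_pos"],np.degrees(np.arctan2(M[1,0],M[0,0])),M,o
def togo(x,y,z,th):
    p,t,M,o=pose();d=np.array([x,y,z])-p
    print("t",o["time"],"tcp",p.round(4),"theta",t.round(2),"tool mm",(M.T@d*1000).round(1),"roll",round((t-th+180)%360-180,2),"q6",o["qpos"][5].round(2))
E
python3 - <<'E'
from h import *
snap("wrist","w1");togo(.4328,-.163,.02,83.9);print(r.get_obs()["qpos"])
E
```

```text
time: 0.93
tool_pos: [0.4338, -0.1611, 0.2531]
orientation: [-0.0, 0.978, 0.207, -0.0]
ft_force: [0.2, -0.3, -0.2]
gripper_width: 0.0853
grasp_force: 0.0
time: 1.77
tool_pos: [0.4332, -0.1629, 0.2528]
orientation: [-0.0, 0.743, 0.67, -0.0]
ft_force: [0.2, -0.0, 0.2]
gripper_width: 0.0849
grasp_force: 0.0
t 1.8167 tcp [ 0.4332 -0.163   0.2529] theta 83.81 tool mm [-1.000e-01 -3.000e-01  2.329e+02] roll -0.09 q6 -0.51
[-6.21850700e-01 -1.39922351e-01  1.89817553e+00 -2.38509402e-05
  1.38413687e+00 -5.13758502e-01]
```

View pics/w1.png

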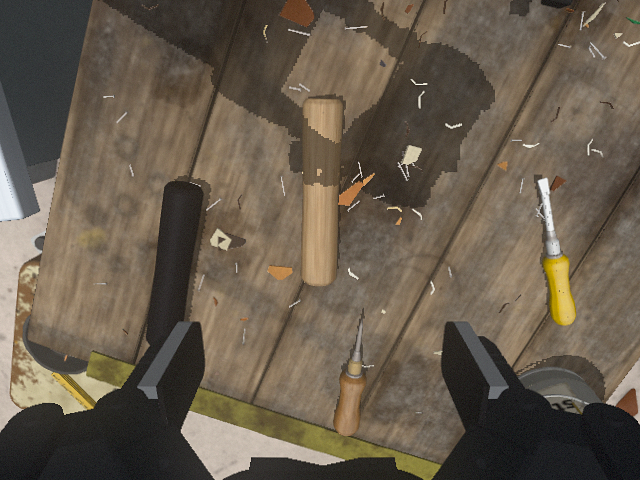

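Run:
```python
from h import *
s=load("w1")
a=atz(s,323.5,97.5,.015);b=atz(s,318.5,285.5,.015);print(a,b,np.linalg.norm(a-b))
m=(a+b)/2;th=np.degrees(np.arctan2(*(a-b)[[1,0]]));print(m,th)
e=[(302.5,110),(344,110),(302,275),(337,275)]
q=np.array([atz(s,u,v,.015) for u,v in e]);print(q.mean(0),np.linalg.norm(q[0]-q[1]),[dep(s,u,v).round(4) for u,v in[(322,120),(321,200),(319,270)]])
m2=[(dep(s,u,v)) for u,v in[(322,120),(321,200),(319,270)]]
togo(m[0],m[1],.018,th)
```

```text
[ 0.44341049 -0.08193739  0.015     ] [ 0.42182086 -0.248155    0.015     ] 0.1676138585150864
[ 0.43261567 -0.16504619  0.015     ] 82.59941441006195
[ 0.43304475 -0.16460168  0.015     ] 0.033934255487350205 [array([ 0.4405, -0.0983,  0.0341]), array([ 0.4332, -0.1621,  0.0333]), array([ 0.425 , -0.2243,  0.0342])]
t 1.8167 tcp [ 0.4332 -0.163   0.2529] theta 83.81 tool mm [-2.200e+00 -2.000e-01  2.349e+02] roll 1.21 q6 -0.51
```

```bash
python3 -m inch '[{"travel":[-1,0,30],"roll":0.8},{"travel":[0,0,36],"roll":0},{"travel":[0,0,36],"roll":0},{"travel":[0,0,36],"roll":0},{"travel":[0,0,36],"roll":0},{"travel":[0,0,27],"roll":0},{"travel":[0,0,16],"roll":0},{"travel":[0,0,10],"roll":0},{"travel":[0,0,0],"roll":0}]' 
python3 -m inch '[{"travel":[0,0,0],"roll":0},{"travel":[0,0,0],"roll":0},{"travel":[0,0,0],"roll":0},{"travel":[0,0,0],"roll":0},{"travel":[0,0,0],"roll":0},{"travel":[0,0,0],"roll":0},{"travel":[0,0,0],"roll":0},{"travel":[0,0,0],"roll":0}]' -1 40
python3 - <<'E'
from h import *
p,t,M,o=pose();print(p,t,o["qpos"])
E
```

```text
time: 2.57
tool_pos: [0.4318, -0.1631, 0.0243]
orientation: [-0.002, 0.749, 0.663, -0.0]
ft_force: [-0.5, 0.6, 0.3]
gripper_width: 0.0853
grasp_force: 0.0
time: 3.23
tool_pos: [0.434, -0.1646, 0.0272]
orientation: [0.001, 0.748, 0.664, 0.0]
ft_force: [-1.9, 0.9, 6.3]
gripper_width: 0.0214
grasp_force: 41.3
[ 0.43402758 -0.1646112   0.02720385] 83.1360276108307 [-6.23748158e-01  1.99315622e-01  2.05681088e+00 -2.98496429e-05
  8.83921174e-01 -5.03930844e-01]
```

```bash
python3 -m inch '[{"travel":[0,0,-10],"roll":0},{"travel":[0,0,-25],"roll":0},{"travel":[0,0,-35],"roll":0},{"travel":[0,0,-35],"roll":0},{"travel":[30,5,-25],"roll":0},{"travel":[30,5,-25],"roll":0},{"travel":[30,5,-25],"roll":0},{"travel":[30,5,-25],"roll":0},{"travel":[30,5,-15],"roll":0},{"travel":[31,4,-5],"roll":5.6},{"travel":[0,0,0],"roll":5.6},{"travel":[0,0,0],"roll":5.6}]'
python3 -m inch '[{"travel":[0,0,0],"roll":0},{"travel":[0,0,0],"roll":0},{"travel":[0,0,0],"roll":0}]'
python3 - <<'E'
from h import *
s=snap("wrist","w2");p,t,M,o=pose();print(p,t,o["gripper_width"])
im=s["image"][:,:,::-1]
cv2.imwrite("pics/w2b.png",cv2.resize(im,(800,600),interpolation=cv2.INTER_CUBIC))
E
```

```text
time: 4.23
tool_pos: [0.4838, 0.0139, 0.2523]
orientation: [0.0, 0.837, 0.547, 0.0]
ft_force: [-0.5, -0.8, -1.6]
gripper_width: 0.0212
grasp_force: 40.4
time: 4.48
tool_pos: [0.4835, 0.0119, 0.2512]
orientation: [-0.0, 0.837, 0.548, -0.0]
ft_force: [-0.4, -0.5, -1.5]
gripper_width: 0.021
grasp_force: 40.4
[0.48353898 0.01184792 0.25122052] 66.41057286488197 0.02098246551603599
```

View pics/w2b.png

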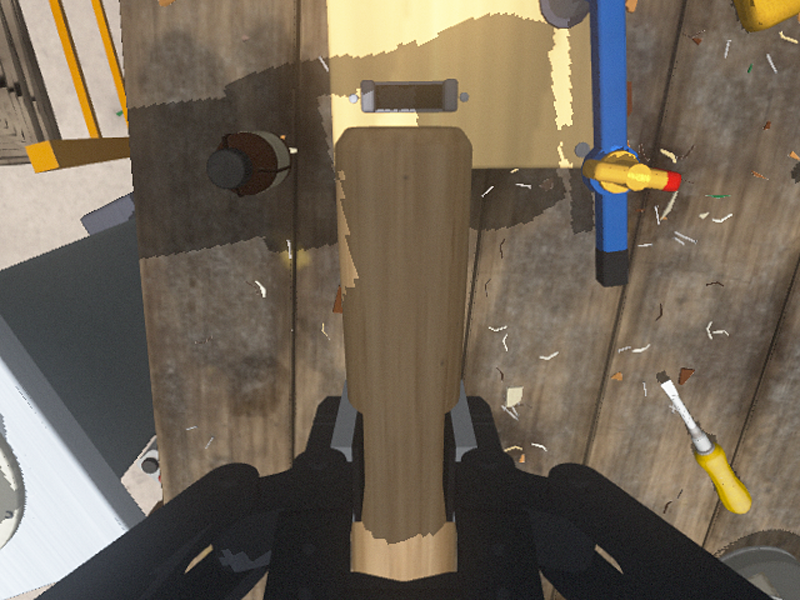

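Run:
```python
from h import *
s=load("w2");k=.8
print("hand_eye",np.array(s["hand_eye"]).round(3).tolist())
p=np.array([.48354,.01185,.25122]);_,t,M,o=pose()
tool=lambda q:(M.T@(q-p)*1000).round(1)
for u,v in[(402,132),(402,140),(402,300),(402,540),(402,565),(350,150),(462,150)]: print("dep tool",(u,v),tool(dep(s,u*k,v*k)))
for v in(127,578):
  for z in(.254,.239,.224): print("end",v,z,tool(atz(s,402*k,v*k,z)))
sc=np.array([atz(s,u*k,v*k,.049) for u,v in[(362,80),(457,80),(458,111),(362,111)]]);m=sc.mean(0)
print("saddle",m,np.linalg.norm(sc[0]-sc[1]),np.linalg.norm(sc[1]-sc[2]))
x=(sc[1]-sc[0]+sc[2]-sc[3]);x/=np.linalg.norm(x);print("xdir",np.degrees(np.arctan2(x[1],x[0])))
e1=atz(s,327.5*k,2*k,.015);e2=atz(s,332*k,125*k,.015);d=e2-e1;print("edge",e1,e2,np.degrees(np.arctan2(-d[1],-d[0]))-90)
a=np.radians(-23.7);X=np.array([np.cos(a),np.sin(a)]);Y=np.array([-X[1],X[0]]);print("cradle",m[:2]+.055*Y)
cn=atz(s,562*k,167*k,.015)[:2];print("near edge pt y'",(cn-m[:2])@Y, (e2[:2]-m[:2])@X)
print("floor depth",[dep(s,u*k,v*k) for u,v in[(410,97),(367,97),(453,97)]])
```

```text
hand_eye [[0.001, 0.945, 0.327, 0.085], [1.0, -0.001, -0.0, 0.001], [-0.0, 0.327, -0.945, -0.122], [0.0, 0.0, 0.0, 1.0]]
dep tool (402, 132) [82.3  0.6 -4.1]
dep tool (402, 140) [80.7  0.6 -5.8]
dep tool (402, 300) [45.3  0.6 -7. ]
dep tool (402, 540) [-25.7   0.7  -6.1]
dep tool (402, 565) [-34.4   0.7  -6.5]
dep tool (350, 150) [ 78.4 -10.8  -2.1]
dep tool (462, 150) [78.4 13.8 -1.2]
end 127 0.254 [83.3  0.6 -2.8]
end 127 0.239 [83.   0.5 12.2]
end 127 0.224 [82.7  0.5 27.2]
end 578 0.254 [-43.3   0.7  -2.8]
end 578 0.239 [-59.6   0.7  12.2]
end 578 0.224 [-75.9   0.6  27.2]
saddle [0.52640023 0.09871622 0.049     ] 0.05429201114058533 0.01690934393414468
xdir -23.473718006857812
edge [0.50272498 0.16912212 0.015     ] [0.47401057 0.10326053 0.015     ] -23.556293792370383
cradle [0.54850736 0.14907767]
near edge pt y' -0.04273369289124476 -0.04979782604984008
floor depth [array([0.52661935, 0.09835842, 0.03205156]), array([0.50356142, 0.1077522 , 0.05055919]), array([0.54884683, 0.0880945 , 0.05034418])]
```

```bash
python3 -m inch '[{"travel":[20,1,0],"roll":0},{"travel":[30,1,0],"roll":0},{"travel":[35,1,10],"roll":0},{"travel":[35,0.5,15],"roll":0},{"travel":[28,0,25],"roll":0},{"travel":[0,0,35],"roll":0},{"travel":[0,0,35],"roll":0},{"travel":[0,0,30],"roll":0},{"travel":[0,0,16],"roll":0},{"travel":[0,0,0],"roll":0},{"travel":[0,0,0],"roll":0},{"travel":[0,0,0],"roll":0}]'
python3 - <<'E'
from h import *
s=snap("wrist","w3");p,t,M,o=pose();print(p,t,o["ft_force"])
im=s["image"][:,:,::-1]
cv2.imwrite("pics/w3b.png",cv2.resize(im,(800,600),interpolation=cv2.INTER_CUBIC))
E
```

```text
time: 5.53
tool_pos: [0.5477, 0.1461, 0.087]
orientation: [0.001, 0.837, 0.547, 0.001]
ft_force: [0.5, 0.3, -0.2]
gripper_width: 0.0214
grasp_force: 40.3
[0.54807855 0.14610724 0.08751542] 66.34069486871358 [ 0.28935941  0.00095162 -0.7277415 ]
```

View pics/w3b.png

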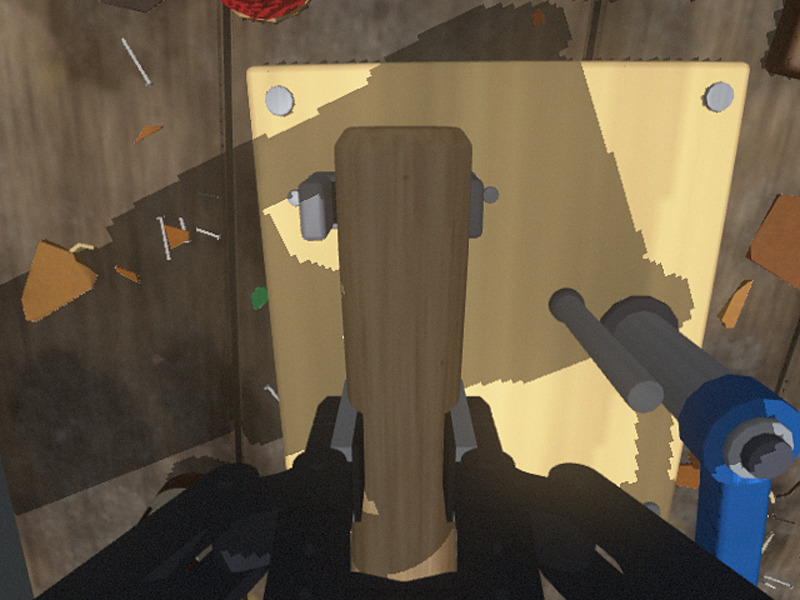

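Run:
```python
from h import *
s=load("w3");k=.8
p=np.array([.54808,.14611,.08752]);_,t,M,o=pose()
tool=lambda q:(M.T@(q-p)*1000).round(1)
for n,u,v,z in[("ckL far",302,173,.049),("ckL near",301,238,.049),("ckR far",484,178,.049),("ckR near",483,236,.049),("cornL",248,66,.015),("cornR",749,64,.015),("pin",645,397,.088),("bolt",767,452,.099)]: print(n,tool(atz(s,u*k,v*k,z)))
for u,v in[(402,132),(402,140),(402,300),(320,205),(478,210),(312,230),(645,397),(700,500)]: print("dep",(u,v),tool(dep(s,u*k,v*k)))
for z in(.094,.080): print([tool(atz(s,u*k,155*k,z)) for u in(336,472)])
```

```text
ckL far [ 69.2 -29.4  38.5]
ckL near [ 49.5 -30.9  38.5]
ckR far [67.8 24.7 38.7]
ckR near [50.2 25.2 38.7]
cornL [101.7 -52.3  72.5]
cornR [103.6 119.8  73.1]
pin [16.1 64.  -0.2]
bolt [  6.3  92.2 -11.1]
dep (402, 132) [82.   0.4 -4.2]
dep (402, 140) [80.4  0.4 -5.2]
dep (402, 300) [45.   0.4 -6.3]
dep (320, 205) [ 59.8 -24.4  38. ]
dep (478, 210) [58.4 23.1 37.5]
dep (312, 230) [ 52.2 -27.2  37.8]
dep (645, 397) [16.7 63.4 -1.3]
dep (700, 500) [-22.5  89.6   5.7]
[array([ 77.5, -13.5,  -6.4]), array([77.5, 15.2, -6.3])]
[array([ 76.5, -15.3,   7.6]), array([76.5, 16.9,  7.7])]
```

```bash
python3 -m inch '[{"travel":[1.5,-3.4,0],"roll":-0.2},{"travel":[0,0,0],"roll":0},{"travel":[0,0,8],"roll":0},{"travel":[0,0,8],"roll":0},{"travel":[0,0,6],"roll":0},{"travel":[0,0,4],"roll":0},{"travel":[0,0,2],"roll":0},{"travel":[0,0,0],"roll":0},{"travel":[0,0,0],"roll":0},{"travel":[0,0,0],"roll":0}]'
```

```text
time: 6.42
tool_pos: [0.5434, 0.1489, 0.0572]
orientation: [-0.0, 0.836, 0.549, -0.001]
ft_force: [-4.2, -1.0, 5.6]
gripper_width: 0.0211
grasp_force: 41.1
```

```bash
python3 -m inch '[{"travel":[0,0,0],"roll":0},{"travel":[0,0,0],"roll":0},{"travel":[0,0,0],"roll":0},{"travel":[0,0,0],"roll":0},{"travel":[0,0,0],"roll":0}]' 0.1
python3 - <<'E'
from h import *
s=snap("wrist","w4");p,t,M,o=pose();print(p,t,o["ft_force"],o["gripper_width"])
im=s["image"][:,:,::-1]
cv2.imwrite("pics/w4b.png",cv2.resize(im,(800,600),interpolation=cv2.INTER_CUBIC))
E
```

```text
time: 6.83
tool_pos: [0.544, 0.149, 0.0572]
orientation: [0.0, 0.836, 0.549, 0.0]
ft_force: [-0.4, -0.0, -0.1]
gripper_width: 0.047
grasp_force: 0.0
[0.54395285 0.14898655 0.05725368] 66.53848783862372 [ 0.65136591  0.90482611 -0.05747809] 0.04682974165524253
```

View pics/w4b.png

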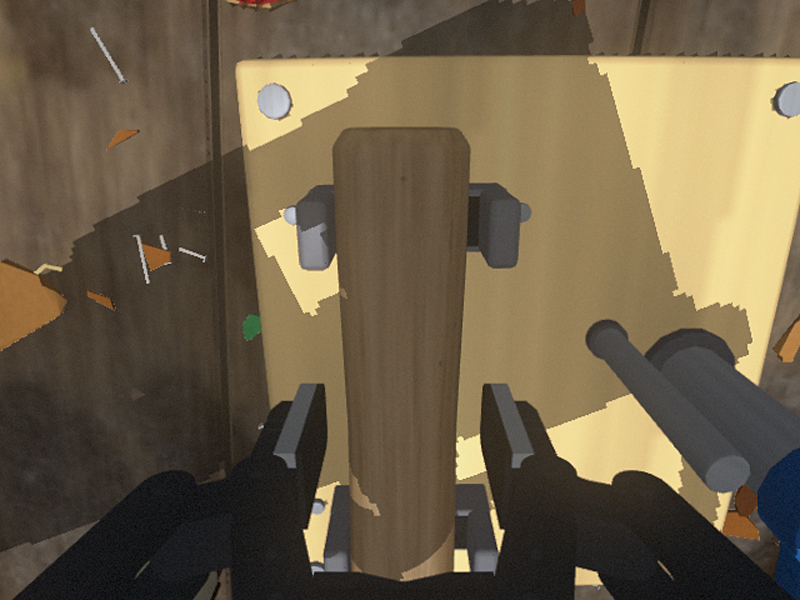

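Run:
```python
from h import *
s=load("w4");k=.8
p=np.array([.54395,.14899,.05725]);_,t,M,o=pose()
tool=lambda q:(M.T@(q-p)*1000).round(1)
for n,u,v,z in[("ckL near",300,268,.049),("ckR near",519,266,.049),("ckLi",334,268,.049),("ckRi",484,266,.049),("nL",328,484,.049),("nR",483,484,.049),("cornL",237,62,.015),("pin",728,472,.088)]: print(n,tool(atz(s,u*k,v*k,z)))
for u,v in[(402,132),(402,140),(402,300),(310,250),(310,190),(500,210),(510,190),(505,250),(340,490),(728,472)]: print("dep",(u,v),tool(dep(s,u*k,v*k)))
for v in(155,280): print([tool(atz(s,u*k,v*k,.047)) for u in((333,471) if v==155 else (340,466))])
D=s["depth"];
for u in(402,310,505): print(u,[(v,tool(dep(s,u*k,v*k))[[0,2]].tolist()) for v in ((124,128,132) if u==402 else (180,190,200,210,262,270,276))])
```

```text
ckL near [ 48.6 -25.4   8.2]
ckR near [49.2 30.6  8.3]
ckLi [ 48.6 -16.7   8.3]
ckRi [49.2 21.6  8.3]
nL [-18.2 -21.4   8.2]
nR [-18.2  24.9   8.3]
cornL [100.5 -46.8  42.2]
pin [ 15.3  69.3 -30.7]
dep (402, 132) [82.2  0.7 -4.4]
dep (402, 140) [80.7  0.7 -5.8]
dep (402, 300) [45.2  0.7 -6.7]
dep (310, 250) [ 53.7 -22.3   6.8]
dep (310, 190) [ 65.8 -25.1  27.3]
dep (500, 210) [63.7 24.6  6.8]
dep (510, 190) [64.  33.7 41.5]
dep (505, 250) [53.6 26.5  7.3]
dep (340, 490) [-44.  -22.1  37.2]
dep (728, 472) [ 16.3  68.4 -31.9]
[array([ 76.5, -16.1,  10.3]), array([76.5, 17.4, 10.3])]
[array([ 44.8, -15.5,  10.3]), array([44.8, 17.4, 10.3])]
402 [(124, [83.2, 41.2]), (128, [82.9, 0.8]), (132, [82.2, -4.4])]
310 [(180, [67.0, 41.5]), (190, [65.8, 27.3]), (200, [65.7, 9.5]), (210, [63.6, 7.2]), (262, [50.5, 6.9]), (270, [38.9, 40.2]), (276, [36.6, 41.1])]
505 [(180, [67.1, 41.1]), (190, [66.0, 26.4]), (200, [65.9, 8.4]), (210, [63.6, 7.4]), (262, [50.5, 7.2]), (270, [38.6, 41.5]), (276, [36.7, 41.0])]
```

```bash
python3 -m inch '[{"travel":[0,1.8,0],"roll":0},{"travel":[0,0,0],"roll":0},{"travel":[0,0,0],"roll":0},{"travel":[0,0,0],"roll":0}]' 
python3 -m inch '[{"travel":[0,0,0],"roll":0},{"travel":[0,0,0],"roll":0},{"travel":[0,0,0],"roll":0},{"travel":[0,0,0],"roll":0},{"travel":[0,0,0],"roll":0}]' -1 20
python3 -m inch '[{"travel":[0,0,0],"roll":0},{"travel":[0,0,0],"roll":0},{"travel":[0,0,0],"roll":0},{"travel":[0,0,0],"roll":0},{"travel":[0,0,0],"roll":0}]' 0.1
python3 - <<'E'
from h import *
s=snap("wrist","w5");p,t,M,o=pose();k=.8
tool=lambda q:(M.T@(q-p)*1000).round(1)
row=lambda v,c0,c1:[tool(dep(s,u,v)).tolist() for u in range(c0,c1,3)]
for q in row(200,225,430): print(q)
E
```

```text
time: 7.22
tool_pos: [0.5455, 0.1482, 0.0573]
orientation: [-0.0, 0.836, 0.549, -0.0]
ft_force: [0.6, -0.0, -0.0]
gripper_width: 0.047
grasp_force: 0.0
time: 7.63
tool_pos: [0.5456, 0.1483, 0.0573]
orientation: [0.0, 0.836, 0.549, 0.0]
ft_force: [-0.3, 0.3, 0.7]
gripper_width: 0.0218
grasp_force: 21.7
time: 8.05
tool_pos: [0.5455, 0.1483, 0.0573]
orientation: [-0.0, 0.836, 0.549, -0.0]
ft_force: [-1.2, -0.0, -0.6]
gripper_width: 0.0466
grasp_force: 0.0
[45.2, -37.6, 40.9]
[45.2, -36.4, 40.8]
[45.2, -35.2, 40.9]
[53.4, -26.9, 7.8]
[53.5, -25.9, 7.3]
[53.6, -24.9, 7.0]
[53.6, -23.9, 6.9]
[53.6, -23.0, 7.0]
[53.6, -22.0, 6.9]
[53.5, -21.2, 7.5]
[53.5, -20.2, 7.6]
[53.0, -19.6, 9.6]
[51.6, -19.5, 15.3]
[49.3, -19.8, 24.5]
[48.8, -19.0, 26.4]
[49.0, -17.8, 25.5]
[54.6, -14.0, 3.1]
[55.3, -12.8, 0.3]
[55.6, -11.8, -1.1]
[55.8, -10.8, -1.7]
[56.1, -9.8, -3.1]
[56.3, -8.9, -3.8]
[56.6, -8.0, -4.9]
[56.5, -7.1, -4.6]
[56.6, -6.2, -5.2]
[56.9, -5.4, -6.1]
[56.8, -4.5, -5.9]
[57.0, -3.6, -6.5]
[56.9, -2.8, -6.2]
[56.9, -2.0, -6.3]
[57.1, -1.1, -7.0]
[57.0, -0.3, -6.5]
[57.0, 0.5, -6.5]
[57.2, 1.4, -7.5]
[57.0, 2.2, -6.6]
[57.1, 3.1, -6.8]
[57.0, 3.9, -6.7]
[57.0, 4.7, -6.4]
[56.8, 5.6, -6.0]
[56.8, 6.5, -5.8]
[56.7, 7.3, -5.4]
[56.8, 8.2, -5.7]
[56.5, 9.1, -4.6]
[56.4, 10.0, -4.2]
[56.2, 10.9, -3.5]
[56.1, 11.8, -3.1]
[55.8, 12.8, -1.7]
[55.6, 13.7, -0.9]
[55.2, 14.8, 0.8]
[54.7, 15.9, 2.8]
[49.1, 19.8, 25.5]
[48.9, 20.9, 26.1]
[51.5, 20.5, 15.8]
[53.1, 20.6, 9.3]
[53.4, 21.3, 7.9]
[53.6, 22.2, 7.3]
[53.6, 23.1, 7.1]
[53.7, 24.0, 6.9]
[53.5, 25.0, 7.5]
[53.6, 25.9, 7.2]
[53.7, 26.8, 6.9]
[53.4, 27.9, 8.0]
[45.3, 36.0, 40.7]
[45.1, 37.4, 41.6]
[45.3, 38.3, 40.7]
[45.2, 39.7, 41.5]
[45.3, 40.8, 41.0]
[45.3, 42.0, 41.0]
[45.3, 43.1, 40.9]
```

```bash
python3 -m inch '[{"travel":[0,0,-20],"roll":0},{"travel":[0,0,-37],"roll":0},{"travel":[0,0,-38],"roll":0},{"travel":[0,0,-38],"roll":0},{"travel":[-27,23.4,0],"roll":0},{"travel":[-27,23.4,0],"roll":0},{"travel":[-27,23.4,0],"roll":0},{"travel":[-27,23.4,0],"roll":0},{"travel":[-27,23.4,0],"roll":-4.5},{"travel":[0,0,0],"roll":-4.5},{"travel":[0,0,0],"roll":0},{"travel":[0,0,0],"roll":0}]'
python3 - <<'E'
from h import *
s=snap("wrist","w6");p,t,M,o=pose();print(p,t,o["ft_force"],o["gripper_width"])
im=s["image"][:,:,::-1]
cv2.imwrite("pics/w6b.png",cv2.resize(im,(800,600),interpolation=cv2.INTER_CUBIC))
E
```

```text
time: 9.1
tool_pos: [0.5989, -0.0221, 0.1901]
orientation: [-0.0, 0.791, 0.611, -0.0]
ft_force: [-0.3, 0.6, 0.4]
gripper_width: 0.0466
grasp_force: 0.0
[ 0.59876403 -0.0214169   0.19005789] 75.45003463605781 [0.13530258 0.74145308 0.81930254] 0.04700448179672378
```

View pics/w6b.png

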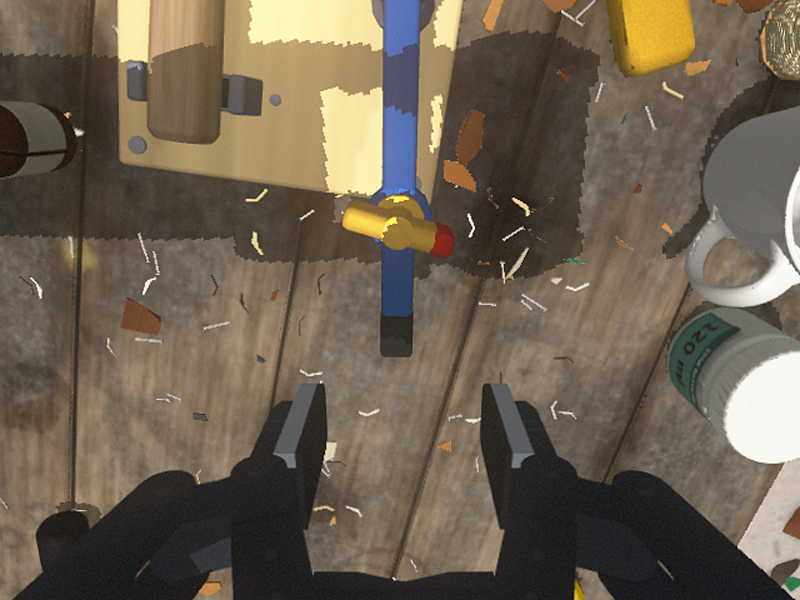

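Run:
```python
from h import *
s=load("w6");k=.8
p=np.array([.59876,-.02142,.19006]);_,t,M,o=pose()
tool=lambda q:(M.T@(q-p)*1000).round(1)
for n,u,v,z in[("tip",397,346,.092),("tipL",381,340,.092),("tipR",412,340,.092),("arm",402,60,.092),("wingred",446,234,.120),("wingother",350,208,.120),("hub",398,226,.121)]: print(n,tool(atz(s,u*k,v*k,z)),atz(s,u*k,v*k,z).round(4))
for u,v in[(397,338),(397,290),(402,100),(435,232),(365,210)]: print("dep",(u,v),tool(dep(s,u*k,v*k)),dep(s,u*k,v*k).round(4))
```

```text
tip [-14.5  -1.3  98.1] [ 0.5938 -0.035   0.092 ]
tipL [-11.5  -8.6  98.1] [ 0.5875 -0.0303  0.092 ]
tipR [-11.5   5.5  98.1] [ 0.6011 -0.0339  0.092 ]
arm [105.3   1.   98.1] [0.6261 0.0803 0.092 ]
wingred [43.3 17.3 70.1] [0.6263 0.0162 0.12  ]
wingother [ 52.9 -17.8  70.1] [0.5947 0.0343 0.12  ]
hub [46.5 -0.4 69.1] [0.61   0.0237 0.121 ]
dep (397, 338) [-9.7 -1.3 96.3] [ 0.595  -0.0305  0.0938]
dep (397, 290) [12.7 -1.2 97. ] [ 0.6007 -0.0088  0.0931]
dep (402, 100) [90.7  1.  96.7] [0.6225 0.0661 0.0934]
dep (435, 232) [44.1 13.2 70.1] [0.6226 0.0179 0.12  ]
dep (365, 210) [ 52.1 -12.4  70.5] [0.5998 0.0322 0.1196]
```

```bash
python3 -m inch '[{"travel":[3,-1.2,20],"roll":1.4},{"travel":[0,0,30],"roll":0},{"travel":[0,0,28],"roll":0},{"travel":[0,0,16],"roll":0},{"travel":[0,0,0],"roll":0},{"travel":[0,0,0],"roll":0}]'
python3 -m inch '[{"travel":[0,0,0],"roll":0},{"travel":[0,0,0],"roll":0},{"travel":[0,0,0],"roll":0},{"travel":[0,0,0],"roll":0},{"travel":[0,0,0],"roll":0},{"travel":[0,0,0],"roll":0}]' -1 40
python3 -m inch '[{"travel":[0.4,-7.3,0],"roll":3},{"travel":[0.8,-14.6,0],"roll":6},{"travel":[0.8,-14.6,0],"roll":6},{"travel":[0.4,-7.3,0],"roll":3},{"travel":[0,0,0],"roll":0},{"travel":[0,0,0],"roll":0}]'
python3 - <<'E'
from h import *
p,t,M,o=pose();pv=np.array([.634,.1123]);d=pv-p[:2];print(p,t,np.linalg.norm(d),np.degrees(np.arctan2(d[1],d[0])),o["ft_force"],o["ft_torque"])
E
```

```text
time: 9.65
tool_pos: [0.5979, -0.0177, 0.0957]
orientation: [-0.001, 0.798, 0.603, -0.001]
ft_force: [0.6, -0.8, 0.4]
gripper_width: 0.0472
grasp_force: 0.0
time: 10.15
tool_pos: [0.5997, -0.0189, 0.0984]
orientation: [0.001, 0.798, 0.603, 0.001]
ft_force: [-2.2, 1.5, 5.6]
gripper_width: 0.0128
grasp_force: 40.5
time: 10.65
tool_pos: [0.5593, -0.001, 0.0984]
orientation: [0.001, 0.882, 0.471, -0.0]
ft_force: [-5.3, -3.3, 9.1]
gripper_width: 0.0132
grasp_force: 39.2
[ 0.55932635 -0.00098926  0.09838172] 56.15507280073035 0.13568570654234288 56.60946908927701 [-5.29869532 -3.25312136  9.07130567] [-0.40032469  0.9515071   0.13369988]
```

```bash
python3 -m inch '[{"travel":[0.4,-7.1,0],"roll":3},{"travel":[0.75,-14.2,0],"roll":6},{"travel":[0.75,-14.2,0],"roll":6},{"travel":[0.75,-14.2,0],"roll":6},{"travel":[0.75,-14.2,0],"roll":6},{"travel":[0.75,-14.2,0],"roll":6},{"travel":[0.75,-14.2,0],"roll":6},{"travel":[0.75,-14.2,0],"roll":6},{"travel":[0.75,-14.2,0],"roll":6},{"travel":[0.75,-14.2,0],"roll":6},{"travel":[0.4,-7.1,0],"roll":3},{"travel":[0,0,0],"roll":0}]'
python3 - <<'E'
from h import *
p,t,M,o=pose();pv=np.array([.634,.1123]);d=pv-p[:2];print(p,t,np.linalg.norm(d),np.degrees(np.arctan2(d[1],d[0])),o["ft_force"],o["ft_torque"])
E
```

```text
time: 11.65
tool_pos: [0.4987, 0.1231, 0.0983]
orientation: [0.0, 0.999, -0.035, -0.001]
ft_force: [-12.4, 0.3, 16.1]
gripper_width: 0.0131
grasp_force: 40.8
[0.49874509 0.12314887 0.09828269] -3.9751425890566607 0.1356893113297833 -4.585905890351436 [-12.44492953   0.29162458  16.059717  ] [ 0.03213682  1.88548376 -0.4119825 ]
```

```bash
python3 -m inch '[{"travel":[-1,-7.1,-2],"roll":3},{"travel":[0,-11.8,0],"roll":5},{"travel":[0.2,-11.8,0],"roll":5},{"travel":[0.2,-7.1,0],"roll":3},{"travel":[0,-3.5,0],"roll":1.5},{"travel":[0,0,0],"roll":0},{"travel":[0,0,0],"roll":0},{"travel":[0,0,0],"roll":0}]'
python3 - <<'E'
from h import *
p,t,M,o=pose();pv=np.array([.634,.1123]);d=pv-p[:2];print(p,t,np.linalg.norm(d),np.degrees(np.arctan2(d[1],d[0])),o["ft_force"],o["ft_torque"])
E
```

```text
time: 12.32
tool_pos: [0.5077, 0.1621, 0.0986]
orientation: [-0.0, 0.983, -0.185, 0.001]
ft_force: [5.9, -0.2, -6.6]
gripper_width: 0.0128
grasp_force: 40.7
[0.50766867 0.16214385 0.09860331] -21.35101604353896 0.13580873778446104 -21.531644250140232 [ 5.93266476 -0.20264972 -6.6231538 ] [-0.13606076 -0.83218656 -0.12891198]
```

```bash
python3 -m inch '[{"travel":[0.5,-2.4,0.7],"roll":1},{"travel":[0,-2.4,0],"roll":1},{"travel":[0,0,0],"roll":0},{"travel":[0,0,0],"roll":0},{"travel":[0,0,0],"roll":0}]'
python3 -m inch '[{"travel":[0,-2,0],"roll":0.5},{"travel":[0,0,0],"roll":0},{"travel":[0,0,0],"roll":0},{"travel":[0,0,0],"roll":0}]'
python3 - <<'E'
from h import *
p,t,M,o=pose();pv=np.array([.634,.1123]);d=pv-p[:2];print(p,t,np.linalg.norm(d),np.degrees(np.arctan2(d[1],d[0])),M.T@o["ft_force"],o["ft_torque"])
E
```

```text
time: 12.73
tool_pos: [0.5089, 0.1651, 0.0985]
orientation: [0.002, 0.979, -0.202, -0.0]
ft_force: [-2.8, -9.5, 5.2]
gripper_width: 0.0134
grasp_force: 42.2
time: 13.07
tool_pos: [0.509, 0.1653, 0.0984]
orientation: [0.004, 0.979, -0.206, -0.001]
ft_force: [-6.4, -15.9, 7.9]
gripper_width: 0.0125
grasp_force: 43.1
[0.50896888 0.16530918 0.09839207] -23.73014367510261 0.1358041016092809 -22.975385231798064 [ 0.52444661 17.19967873 -7.73347252] [-2.45074114  0.89413805  0.5811076 ]
```

```bash
python3 -m inch '[{"travel":[0,0,0],"roll":0},{"travel":[0,0,0],"roll":0},{"travel":[0,0,0],"roll":0},{"travel":[0,0,0],"roll":0},{"travel":[0,0,-10],"roll":0},{"travel":[0,0,-25],"roll":0},{"travel":[0,0,-35],"roll":0},{"travel":[0,0,-22],"roll":0},{"travel":[0,0,0],"roll":0},{"travel":[0,0,0],"roll":0}]' 0.1
python3 - <<'E'
from h import *
s=snap("wrist","w7");p,t,M,o=pose();print(p,t,o["ft_force"],o["gripper_width"],o["qpos"])
im=s["image"][:,:,::-1]
cv2.imwrite("pics/w7b.png",cv2.resize(im,(800,600),interpolation=cv2.INTER_CUBIC))
E
```

```text
time: 13.9
tool_pos: [0.511, 0.1689, 0.192]
orientation: [-0.001, 0.978, -0.207, 0.002]
ft_force: [-0.3, -0.2, -1.5]
gripper_width: 0.0469
grasp_force: 0.0
[0.50985021 0.16872587 0.19018098] -23.852189041484674 [ 0.18128961  0.80896963 -0.4009251 ] 0.04723461203924439 [9.43281004e-02 1.17021852e-01 1.77150705e+00 2.00166299e-04
 1.25214804e+00 2.08136082e+00]
```

View pics/w7b.png

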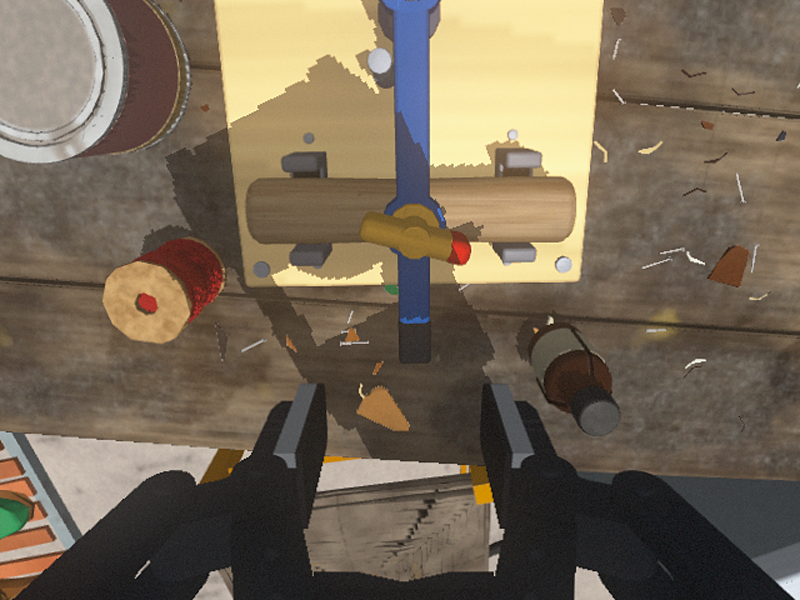

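Run:
```python
from h import *
s=load("w7");k=.8
p=np.array([.50985,.16873,.19018]);_,t,M,o=pose()
tool=lambda q:(M.T@(q-p)*1000).round(1)
a=atz(s,462*k,249*k,.119);b=atz(s,368*k,225*k,.119);d=a-b
print(tool(a),tool(b),np.degrees(np.arctan2(d[1],d[0])),np.linalg.norm(d),(a+b)/2)
for u,v in[(452,242),(380,228),(430,238),(397,232),(414,290),(414,120),(414,352)]: print("dep",(u,v),tool(dep(s,u*k,v*k)),dep(s,u*k,v*k).round(4))
A=dep(s,414*k,345*k);B=dep(s,412*k,60*k);e=B-A;print("arm",np.degrees(np.arctan2(e[1],e[0])))
m=(a+b)/2;togo(m[0],m[1],.122,np.degrees(np.arctan2(-d[1],-d[0])))
```

```text
[38.6 20.4 71.2] [ 47.7 -15.   71.2] -128.29074314232957 0.03654708024261858 [0.54831274 0.14881825 0.119     ]
dep (452, 242) [41.8 16.3 69.2] [0.5415 0.1369 0.121 ]
dep (380, 228) [ 47.2 -10.4  68.5] [0.5572 0.1592 0.1217]
dep (430, 238) [43.6  8.  67.8] [0.5465 0.1438 0.1224]
dep (397, 232) [45.7 -4.1 68.2] [0.5534 0.154  0.122 ]
dep (414, 290) [13.8  2.9 97.4] [0.5214 0.1605 0.0928]
dep (414, 120) [85.   2.4 97.5] [0.5867 0.1322 0.0928]
dep (414, 352) [-15.8   3.1  96.6] [0.4942 0.1723 0.0935]
arm -23.051705991416572
t 13.95 tcp [0.5099 0.1687 0.1902] theta -23.85 tool mm [43.2  2.7 68.2] roll -75.56 q6 2.08
```

```bash
python3 -m inch '[{"travel":[22,1.4,0],"roll":0},{"travel":[22.4,1.4,0],"roll":0},{"travel":[0,0,0],"roll":-7},{"travel":[0,0,0],"roll":-7},{"travel":[0,0,0],"roll":-7},{"travel":[0,0,0],"roll":-7},{"travel":[0,0,0],"roll":-7},{"travel":[0,0,0],"roll":-7},{"travel":[0,0,0],"roll":-7},{"travel":[0,0,0],"roll":-7},{"travel":[0,0,0],"roll":-7},{"travel":[0,0,0],"roll":-7}]'
python3 -m inch '[{"travel":[0,0,0],"roll":-6.4},{"travel":[0,0,0],"roll":0},{"travel":[0,0,25],"roll":0},{"travel":[0,0,25],"roll":0},{"travel":[0,0,14],"roll":0},{"travel":[0,0,7],"roll":0},{"travel":[0,0,0],"roll":0},{"travel":[0,0,0],"roll":0}]'
python3 - <<'E'
from h import *
togo(.5496,.1485,.119,52.6)
E
```

```text
time: 14.95
tool_pos: [0.548, 0.1481, 0.1877]
orientation: [-0.001, 0.919, 0.395, -0.002]
ft_force: [0.3, -0.2, 0.7]
gripper_width: 0.0472
grasp_force: 0.0
time: 15.62
tool_pos: [0.5491, 0.148, 0.1185]
orientation: [-0.0, 0.897, 0.442, -0.0]
ft_force: [0.9, -0.7, 0.5]
gripper_width: 0.0471
grasp_force: 0.0
t 15.6167 tcp [0.5491 0.148  0.1185] theta 52.46 tool mm [ 0.7  0.1 -0.5] roll -0.14 q6 0.71
```

Close, then check.

```bash
python3 -m inch '[{"travel":[0,0,0],"roll":0},{"travel":[0,0,0],"roll":0},{"travel":[0,0,0],"roll":0},{"travel":[0,0,0],"roll":0},{"travel":[0,0,0],"roll":0},{"travel":[0,0,0],"roll":0},{"travel":[0,0,0],"roll":0}]' -1 40
python3 - <<'E'
from h import *
p,t,M,o=pose();print(p,t,o["ft_force"],o["ft_torque"])
E
```

```text
time: 16.2
tool_pos: [0.5472, 0.1499, 0.1202]
orientation: [-0.002, 0.897, 0.443, -0.002]
ft_force: [-12.4, 5.7, 12.8]
gripper_width: 0.008
grasp_force: 46.4
[0.54724951 0.1499031  0.12022655] 52.53530608143945 [-12.40477523   5.69400401  12.80457764] [ 0.95166902  2.01140732 -0.10482363]
```

```bash
python3 -m inch '[{"travel":[0.3,-2,-1.5],"roll":0},{"travel":[0,0,0],"roll":0},{"travel":[0,0,0],"roll":0}]'
python3 -m inch '[{"travel":[0,0,0],"roll":5},{"travel":[0,0,0],"roll":5},{"travel":[0,0,0],"roll":5},{"travel":[0,0,0],"roll":5},{"travel":[0,0,0],"roll":5},{"travel":[0,0,0],"roll":5},{"travel":[0,0,0],"roll":5},{"travel":[0,0,0],"roll":5},{"travel":[0,0,0],"roll":0},{"travel":[0,0,0],"roll":0}]'
python3 - <<'E'
from h import *
p,t,M,o=pose();print(p,t,o["ft_force"],o["ft_torque"])
E
```

```text
time: 16.45
tool_pos: [0.547, 0.15, 0.1205]
orientation: [-0.001, 0.897, 0.443, -0.001]
ft_force: [-5.8, 2.7, 4.3]
gripper_width: 0.008
grasp_force: 44.6
time: 17.28
tool_pos: [0.5476, 0.1491, 0.12]
orientation: [0.0, 0.994, 0.11, -0.0]
ft_force: [-3.5, -1.8, -0.2]
gripper_width: 0.0081
grasp_force: 43.7
[0.54762682 0.14911607 0.12003348] 12.66132907041317 [-3.51352969 -1.82155613 -0.2131763 ] [-0.21820734  0.46349474 -0.04520756]
```

```bash
python3 -m inch '[{"travel":[0,0,0.2],"roll":5},{"travel":[0,0,0.2],"roll":5},{"travel":[0,0,0],"roll":5},{"travel":[0,0,0.2],"roll":5},{"travel":[0,0,0],"roll":5},{"travel":[0,0,0.2],"roll":5},{"travel":[0,0,0],"roll":0},{"travel":[0,0,0],"roll":0}]'
python3 - <<'E'
from h import *
p,t,M,o=pose();print(p,t,o["ft_force"],o["ft_torque"],o["qpos"][5])
E
python3 -m inch '[{"travel":[0,0,0],"roll":4},{"travel":[0,0,0],"roll":0},{"travel":[0,0,0],"roll":0},{"travel":[0,0,0],"roll":0}]'
python3 - <<'E'
from h import *
p,t,M,o=pose();print(p,t,o["ft_force"],o["ft_torque"],o["qpos"][5])
E
```

```text
time: 17.95
tool_pos: [0.5477, 0.1487, 0.1194]
orientation: [0.001, 0.989, -0.15, -0.0]
ft_force: [-3.5, -3.5, 2.3]
gripper_width: 0.0082
grasp_force: 44.0
[0.54774454 0.1487489  0.11944727] -17.23149904847873 [-3.50351104 -3.52072422  2.28438962] [-0.64163004  0.58567813 -0.06265306] 1.925111700579904
time: 18.28
tool_pos: [0.5477, 0.1487, 0.1194]
orientation: [0.001, 0.983, -0.184, -0.0]
ft_force: [-4.4, -5.2, 1.2]
gripper_width: 0.008
grasp_force: 44.0
[0.54770662 0.14866487 0.11939338] -21.210155769077453 [-4.44800268 -5.17145751  1.20118656] [-0.7596241   0.65698804 -0.03210188] 1.9945952080469442
```

```bash
python3 -m inch '[{"travel":[0,0,0],"roll":3},{"travel":[0,0,0],"roll":0},{"travel":[0,0,0],"roll":0}]'
python3 - <<'E'
from h import *
p,t,M,o=pose();print(p,t,o["ft_force"],o["ft_torque"],o["qpos"][5])
E
python3 -m inch '[{"travel":[0,0,0],"roll":3},{"travel":[0,0,0],"roll":0},{"travel":[0,0,0],"roll":0}]'
python3 - <<'E'
from h import *
p,t,M,o=pose();print(p,t,o["ft_force"],o["ft_torque"],o["qpos"][5])
E
```

```text
time: 18.53
tool_pos: [0.5477, 0.1486, 0.1194]
orientation: [0.001, 0.978, -0.209, -0.0]
ft_force: [-3.6, -4.1, 1.1]
gripper_width: 0.0082
grasp_force: 44.0
[0.54767366 0.14860256 0.11935388] -24.152783493553144 [-3.62007918 -4.05045297  1.14245188] [-0.69538591  0.61607473  0.33283635] 2.0462232535538045
time: 18.78
tool_pos: [0.5477, 0.1486, 0.1194]
orientation: [0.001, 0.972, -0.234, -0.0]
ft_force: [-4.3, -4.9, 0.9]
gripper_width: 0.0081
grasp_force: 51.3
[0.54768816 0.14861326 0.11940384] -27.06727440980006 [-4.31141858 -4.9178587   0.8861804 ] [-0.65140756  0.65018939  0.86870582] 2.0974657711419695
```

```bash
python3 -m inch '[{"travel":[0,0,0],"roll":-6.5},{"travel":[0,0,-0.2],"roll":-6.5},{"travel":[0,0,0],"roll":-6.5},{"travel":[0,0,-0.2],"roll":-6.5},{"travel":[0,0,0],"roll":-6.5},{"travel":[0,0,-0.2],"roll":-6.5},{"travel":[0,0,0],"roll":-6.5},{"travel":[0,0,-0.2],"roll":-6.5},{"travel":[0,0,0],"roll":-6.5},{"travel":[0,0,-0.2],"roll":-6.5},{"travel":[0,0,0],"roll":-6.5},{"travel":[0,0,-0.2],"roll":-6.5}]'
python3 -m inch '[{"travel":[0,0,0],"roll":-6.5},{"travel":[0,0,-0.2],"roll":-6.5},{"travel":[0,0,0],"roll":-2.5},{"travel":[0,0,0],"roll":0},{"travel":[0,0,0],"roll":0},{"travel":[0,0,0],"roll":0}]'
python3 - <<'E'
from h import *
p,t,M,o=pose();print(p,t,o["ft_force"],o["ft_torque"],o["qpos"][5])
E
```

```text
time: 19.78
tool_pos: [0.5473, 0.1504, 0.1206]
orientation: [-0.001, 0.902, 0.431, -0.0]
ft_force: [-5.2, 3.0, 1.4]
gripper_width: 0.0083
grasp_force: 44.0
time: 20.28
tool_pos: [0.5469, 0.1507, 0.1208]
orientation: [-0.002, 0.837, 0.547, -0.0]
ft_force: [-6.4, 4.2, 3.1]
gripper_width: 0.008
grasp_force: 44.3
[0.54689183 0.15071765 0.12079016] 66.29686168354515 [-6.36333804  4.17188543  3.07287001] [0.60356434 1.06778211 0.0078485 ] 0.4672595702748979
```

```bash
python3 -m inch '[{"travel":[0,0,0],"roll":0},{"travel":[0,0,0],"roll":0},{"travel":[0,0,0],"roll":0},{"travel":[0,0,0],"roll":0},{"travel":[0,0,-15],"roll":0},{"travel":[0,0,-30],"roll":0},{"travel":[0,0,-30],"roll":0},{"travel":[-15,0,-25],"roll":0},{"travel":[-25,0,-20],"roll":0},{"travel":[-20,0,0],"roll":0},{"travel":[0,0,0],"roll":0},{"travel":[0,0,0],"roll":0}]' 0.1
python3 - <<'E'
from h import *
s=snap("wrist","w8");p,t,M,o=pose();print(p,t,o["time"])
im=s["image"][:,:,::-1]
cv2.imwrite("pics/w8b.png",cv2.resize(im,(800,600),interpolation=cv2.INTER_CUBIC))
E
```

```text
time: 21.28
tool_pos: [0.5237, 0.094, 0.2411]
orientation: [0.0, 0.839, 0.544, 0.001]
ft_force: [0.3, 0.5, 0.1]
gripper_width: 0.0468
grasp_force: 0.0
[0.52353348 0.09461785 0.24049319] 66.01850200571725 21.3333
```

View pics/w8b.png

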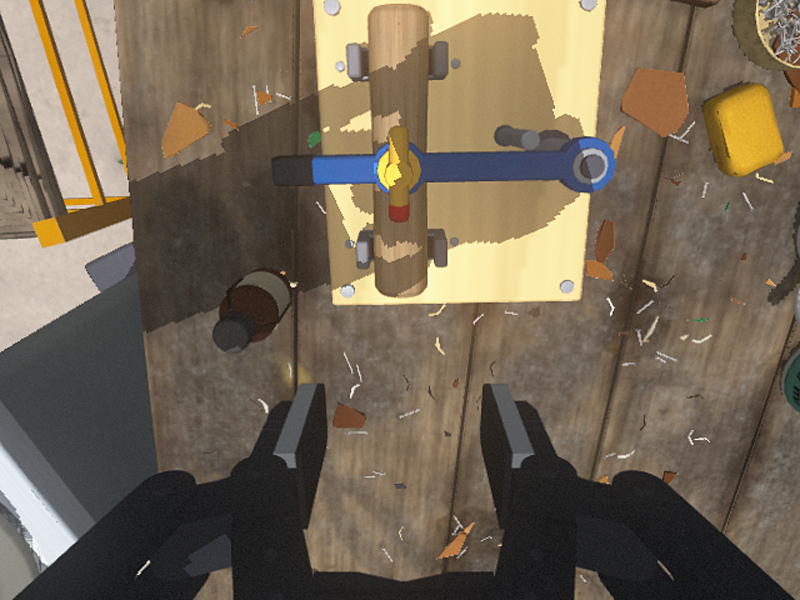

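Run:
```python
from h import *
k=.8
for f,A,Bp,pin in(("w7",[(414,352),(412,50)],None,(380,61)),("w8",[(285,172),(550,166)],(594,164),(514,137))):
    s=load(f);a,b=[atz(s,u*k,v*k,.092) for u,v in A];d=(b-a)[:2];d/=np.linalg.norm(d);q=atz(s,pin[0]*k,pin[1]*k,.088)
    print(f,"arm",np.degrees(np.arctan2(d[1],d[0])),"pin off",np.cross(d,(q-a)[:2])*1000)
s=load("w8")
ends=[atz(s,u*k,v*k,z) for u,v,z in((399,5,.05),(400,297,.047))];d=ends[0]-ends[1];print(np.linalg.norm(d),"handle dir",np.degrees(np.arctan2(d[1],d[0])),(ends[0]+ends[1])/2)
c=[atz(s,u*k,v*k,.015) for u,v in((333,304),(581,300))];d=c[1]-c[0];print("board x",np.degrees(np.arctan2(d[1],d[0])),np.linalg.norm(d))
a=atz(s,399*k,218*k,.121);b=atz(s,399*k,128*k,.121);d=b-a;print("wing",np.degrees(np.arctan2(d[1],d[0])))
# edges of arm via depth
for u in(300,460,530):
    z=[dep(s,u*k,v)[2] for v in np.arange(100,160)];v=np.arange(100,160)[(np.array(z)>.086)&(np.array(z)<.1)];print(u,v.min(),v.max(),[atz(s,u*k,x,.09)[:2].round(4) for x in(v.min(),v.max())])
```

```text
w7 arm -23.07181476046628 pin off 12.60826894977725
w8 arm -22.670112925528855 pin off 14.194024574171102
0.16514679942595667 handle dir 66.11011037894932 [0.5470956  0.14879025 0.0485    ]
board x -23.013023286441875 0.17382482303820027
wing 65.89600875047083
300 124 148 [array([0.5047, 0.1759]), array([0.4979, 0.1626])]
460 122 144 [array([0.5785, 0.1443]), array([0.5734, 0.1317])]
530 105 143 [array([0.6142, 0.1398]), array([0.6063, 0.1179])]<stdin>:5: DeprecationWarning: Arrays of 2-dimensional vectors are deprecated. Use arrays of 3-dimensional vectors instead. (deprecated in NumPy 2.0)
```

Run:
```python
from h import *
s=load("w8");k=.8
p,t,M,o=pose()
tl=lambda q:(M.T@(q-p)*1000).round(1)
print("cap",tl(atz(s,232*k,335*k,.086)),"tab",tl(atz(s,314*k,170*k,.092)),"tip",tl(atz(s,274*k,171*k,.092)))
togo(.4991,.1426,.106,66.3)
```

```text
cap [-33.1 -96.1 154.5] tab [ 59.3 -43.2 148.5] tip [ 58.9 -63.4 148.5]
t 21.3333 tcp [0.5235 0.0946 0.2405] theta 66.02 tool mm [ 33.8 -41.8 134.5] roll -0.28 q6 0.37
```

```bash
python3 -m inch '[{"travel":[14,-21,0],"roll":0},{"travel":[14,-21,0],"roll":0},{"travel":[0,0,25],"roll":0},{"travel":[0,0,30],"roll":0},{"travel":[0,0,30],"roll":0},{"travel":[0,0,30],"roll":0},{"travel":[0,0,18],"roll":0},{"travel":[0,0,0],"roll":0},{"travel":[3,0,0],"roll":0},{"travel":[3,0,0],"roll":0},{"travel":[3,0,0],"roll":0},{"travel":[0,0,0],"roll":0}]' -1 20
python3 -m inch '[{"travel":[2,0,0],"roll":0},{"travel":[1,0,0],"roll":0},{"travel":[0,0,0],"roll":0},{"travel":[0,0,0],"roll":0}]'
python3 -m inch '[{"travel":[1.5,0,0],"roll":0},{"travel":[0,0,0],"roll":0},{"travel":[0,0,0],"roll":0}]'
```

```text
time: 22.33
tool_pos: [0.5017, 0.1463, 0.1095]
orientation: [0.001, 0.838, 0.545, 0.002]
ft_force: [-0.2, -0.4, -0.1]
gripper_width: -0.0001
grasp_force: 0.0
time: 22.67
tool_pos: [0.5015, 0.1482, 0.108]
orientation: [0.0, 0.839, 0.545, 0.0]
ft_force: [0.4, -0.4, 0.2]
gripper_width: -0.0
grasp_force: 0.0
time: 22.92
tool_pos: [0.5016, 0.1486, 0.1078]
orientation: [0.001, 0.838, 0.545, -0.001]
ft_force: [-2.1, -4.5, 2.9]
gripper_width: 0.0003
grasp_force: 2.8
```

Contact; press a little more.

```bash
python3 -m inch '[{"travel":[1.5,0,0],"roll":0},{"travel":[0,0,0],"roll":0},{"travel":[0,0,0],"roll":0}]'
python3 -m inch '[{"travel":[1,0,0],"roll":0},{"travel":[0,0,0],"roll":0},{"travel":[0,0,0],"roll":0}]'
```

```text
time: 23.17
tool_pos: [0.5017, 0.1488, 0.1077]
orientation: [0.001, 0.838, 0.545, -0.003]
ft_force: [-4.6, -11.0, 6.0]
gripper_width: 0.0003
grasp_force: 5.7
time: 23.42
tool_pos: [0.5018, 0.1489, 0.1077]
orientation: [0.002, 0.838, 0.545, -0.004]
ft_force: [-6.6, -13.7, 6.6]
gripper_width: -0.0002
grasp_force: 7.5
```

```bash
python3 -m inch '[{"travel":[-6,0,0],"roll":0},{"travel":[-12,0,0],"roll":0},{"travel":[0,0,-20],"roll":0},{"travel":[0,0,-35],"roll":0},{"travel":[0,0,-35],"roll":0},{"travel":[0,0,-35],"roll":0},{"travel":[0,0,-15],"roll":0},{"travel":[0,0,0],"roll":0},{"travel":[0,0,0],"roll":0},{"travel":[0,0,0],"roll":0}]'
python3 - <<'E'
from h import *
o=r.get_obs();print(o["tool_pos"],o["time"]);print(r.close_job())
E
```

```text
time: 24.25
tool_pos: [0.4947, 0.1352, 0.2461]
orientation: [-0.001, 0.839, 0.545, -0.001]
ft_force: [0.6, 0.1, 0.3]
gripper_width: -0.0
grasp_force: 0.0
[0.49469242 0.13523804 0.24606818] 24.25
the job is handed in; nothing more can be done
None
```

The job is handed in at 24 s of the 64 s allowed: the handle lies centred in both saddles to about 1 mm, the blue arm is against its stop, and the thumbscrew was bottomed and backed off about a quarter turn.

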